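Wind up the yellow kitchen timer

TASK

Wind up the yellow clockwork kitchen timer: turn its key clockwise (seen from above) until the red wing of the key points at the red dot on the dial. Do it in two or three roughly equal partial turns, letting go of the key completely between turns, and leave the blue timer's key alone.

Things in the scene. Friction and masses are not known exactly. Their poses are not given: they have to be found in the camera images.
- yellow_key_grip (a point): centre of the yellow timer's wing key, on its upright axis, 83 mm above the table. Key: upright plate 50 mm long, 9 thick, 26 high, one wing red, one steel; pinch its 9 mm from above. x axis along the plate to the red wing, y across it, z up; turns with the key. 28 mm below lies the white dial on the round yellow case (90 mm across, 55 high), fast to the table
- yellow_key (a joint): turn of the yellow timer's key, rad: grows clockwise seen from above; 0 run down, 2.7 red wing at the red dot, end stop at 3.2. Starts between 0 and 0.5. A spring pulls weakly back (turning takes less than 0.1 N m) and a brake holds the key wherever it is let go
- yellow_dot (a point): centre of the red dot, 10 mm across, on the yellow timer's white dial, 31 mm out from the key's axis and 28 mm below the key's centre; black ticks lead clockwise to it
- blue_key_tip (a point): end of the red wing of the key of the blue timer, built the same but with a blue case; 25 mm out from that key's axis, 83 mm above the table. This key must not be turned. Either timer may stand left or right

How it is judged:
By the outcome, as a careful person would: the job done as asked, in the order asked, and still so for the second after the job is handed in, with the robot touching nothing.
It also fails if it takes over 51 s, if anything falls off the work surface, if the arm or the gripper's body presses on something with over 40 N, if the wrist force passes 120 N, or if a joint passes its speed limit or range.

ROBOT

A 6-joint arm with a two-finger parallel gripper is mounted at the origin on a cart in front of the work surface, level with it; the furniture and walls round the work are solid. World frame = base frame: x ahead of the robot, y to its left, z up, the work surface at z = 0. Lengths are in mm, angles in rad, forces in N, time in s.
With the tool pointing down it reaches from about 375 to 825 mm from the base axis. Payload 5.5 kg.
Tool frame: the origin (TCP) lies on the front face of the gripper's body, between the roots of the fingers; the fingertips stand 73 mm ahead of it and the grasp point (between the pads) lies 54 mm ahead of it; z points along the fingers, y is the line along which they close (so a half turn about z gives the same grasp; the last joint's range is limited). The gripper opens to 85 mm and grips with 20 to 120 N. Pads are 22 mm wide; open, the fingers measure 114 mm over their backs; the gripper's body (76 mm by 85 mm) begins 54 mm behind the grasp point. The pads swing forward as they close: fully open they stand 13 mm farther back than shut.
Start: joints at [1.243, 0.314, -0.047, 1.21, 0, 1.571], TCP at [193.173, 568.049, 303.899] pointing down, gripper open.
Joint ranges: [-2.67, 2.67], [-0.69, 1.73], [-1.03, 1.25], [-2.08, 2.16], [-1.42, 1.45], [-3.14, 3.14]. Speed limits (rad/s): [2.39, 2.39, 3.01, 3.14, 3.14, 3.14].

INTERFACE

Orientations are given as a unit quaternion [x, y, z, w].
In Python, from workcell import env, viewer, spotter gives the robot as it stands. The module is installed in compiled form; this text tells all that it offers.
- The arm moves only by the tool jog_arm, never from a script. Its argument "motion" is one flat list of numbers, 7 for each row, row after row: the shift along the tool's x, y, z in units of 0.15 m (1.0 is 0.15 m), then the turn, a rotation vector about the tool's x, y, z in units of 2 rad (1.0 is 2 rad), then the opening, from 0 (shut) to 1 (fully open). In form: [dx, dy, dz, rx, ry, rz, grip, dx, dy, dz, rx, ry, rz, grip, ...]. A call has 1 to 12 rows; each row is the pose to reach, as a shift and turn from the pose commanded when the call began, along the tool's axes at that moment; what a row does not reach only later rows make up. A row lasts 1/10 s, in which the tool goes at most 50 mm and 8.59 degrees, less where a joint would pass 70% of its speed; a pose out of reach is approached as far as the arm can. A call with a number of a shift or a turn outside -1 to 1 is refused whole. A call with a gripper value outside its range is refused whole. The fingers move at their own pace and stop on an object; "grip_force" is the grip in N (left out, the last holds). Time passes only in rows, so rows that repeat a pose let the fingers close. It gives the time, the measured TCP pose, the force, the opening and the grip force at its end, in the units of the state.
- env.get_obs(): the state, without advancing time (a new reading comes with each control period).
- viewer.grab_frame(name): name is "side" or "top"; returns the picture (400x640x3 uint8, red, green, blue); there is no depth.
- viewer.get_calibration(name): a dict with "intrinsics" (3x3 intrinsics, pixels), "R" (3x3) and "t" (3): a world point X has camera coordinates R X + t. Camera axes: x right, y down, z forward; pixel columns grow to the right and rows downward; lengths in mm; the calibration is good to about 2 mm. A picture is of the moment at which its call begins. get_calibration takes no time and is no camera call.
- env.job_done(): hands the job in; it is judged then, once.
Trained networks look in the newest picture that a camera, given by its name, has taken for a name from the list of things; names that differ only in an ending like _2 or _b are one class to them, and where a whole thing is asked for, a point or a joint stands for the part that bears it (a point fixed in the world has none). Each returns a list of dicts, best first, with "conf" (0 to 1); they miss things now and then, are a little off and sometimes report something else, mostly with a low value. They report only what shows in the picture. A call takes as long as a camera call.
- spotter.boxes_of(camera, target): "pixel" ([column, row] in pixels, amid what is visible of it).
- spotter.silhouettes(camera, target): "region" (400x640 bool, what is visible of it) and "pixel" ([column, row] in pixels, amid what is visible of it).
- spotter.place_of(camera, target): "pixel" ([column, row] in pixels: a listed point, or the origin of a listed thing).
The state is a dict: "clock": time; "joint_positions": joint angles; "joint_velocities": joint speeds; "effort": joint torques, N m; "eef_pos": TCP position; "tcp_rot": TCP orientation; "force": force on the tool from outside, world axes, zero at the start; "wrist_torque": the same for the moment, N m; "opening": finger opening in mm; "finger_force": force on a finger pad.
Only numpy, scipy, OpenCV 4.12 (cv2) and the standard library are available. Lean on these libraries where they do the work, as an engineer would, in place of code of your own. Each camera call takes 0.05 s, during which the arm holds its last target. There are 200 camera calls.

## Working session

There is one attempt and no reset: what is moved stays moved. The work goes in short steps, Python scripts to look and compute and a tool call to move; the robot and the scene stay as the last step left them, time stands still between calls to the robot, and variables do not carry over. Pictures are saved under pics/ and viewed, at most 10 in all, crops included, and the job is handed in when it is done.

Besides the shell and the picture viewer there is one more tool, called after "Request:" as a command line: name --argument value ..., lists and objects as JSON in quotes. jog_arm: Moves the arm, as the interface text tells. Shifts and turns lie within -1 to 1; 1 stands for 0.15 m of shift or 2 rad of turn. Its arguments: {"type":"object","properties":{"motion":{"type":"array"},"grip_force":{"type":"number"}},"required":["motion"]}

```bash
mkdir -p pics; cat > h.py <<'E'
import numpy as np, cv2
from workcell import env, viewer, spotter
def cal(n):
    c=viewer.get_calibration(n); return np.array(c["intrinsics"]),np.array(c["R"]),np.array(c["t"]).ravel()
def ray(n,p):
    K,R,t=cal(n); d=R.T@np.linalg.solve(K,[p[0],p[1],1]); return -R.T@t,d
def at_z(n,p,z):
    o,d=ray(n,p); return o+d*(z-o[2])/d[2]
def proj(n,X):
    K,R,t=cal(n); q=K@(R@np.array(X,float)+t); return q[:2]/q[2]
def save(n,f,crop=None,s=1):
    im=viewer.grab_frame(n)
    o=im if crop is None else im[crop[1]:crop[3],crop[0]:crop[2]]
    cv2.imwrite("pics/"+f,cv2.resize(o[:,:,::-1],None,fx=s,fy=s,interpolation=cv2.INTER_CUBIC)); return im
E
python3 - <<'E'
from h import *
for n in("top","side"):
    save(n,n+"0.png")
    K,R,t=cal(n); print(n,(-R.T@t).round(),K[0,0].round())
    for k,z in(("yellow_key_grip",83),("yellow_dot",55),("blue_key_tip",83)):
        for r in spotter.place_of(n,k)[:2]: print(k,np.round(r["pixel"],1),round(r["conf"],2),at_z(n,r["pixel"],z).round(1))
o=env.get_obs(); print(o["clock"],o["eef_pos"],o["tcp_rot"],o["opening"])
E
```

```text
top [444. -45. 961.] 367.0
yellow_key_grip [367.3 228.4] 0.6 [ 449.4 -154.2   83. ]
yellow_dot [372.3 236.2] 0.92 [ 430.3 -169.5   55. ]
yellow_dot [364.1 229.1] 0.23 [ 447.9 -149.8   55. ]
blue_key_tip [266.3 229.2] 0.4 [450.6  87.2  83. ]
side [ 182. -576.  657.] 425.0
yellow_key_grip [321.2 260.3] 0.53 [ 447.2 -144.    83. ]
yellow_dot [318.4 278.1] 0.83 [ 433.9 -156.1   55. ]
blue_key_tip [270.9 187.2] 0.6 [463.5  89.9  83. ]
0.4 [193.14926038 567.99911097 303.77200344] [ 1.63166991e-01  9.86598458e-01 -1.17093578e-04 -3.07633726e-05] 85.22173408109958
```

View pics/top0.png

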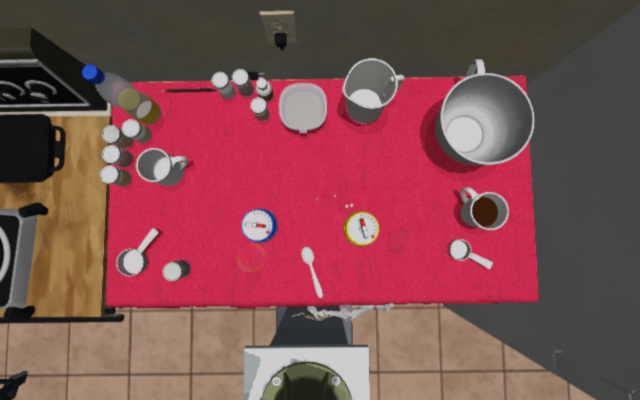

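View pics/side0.png

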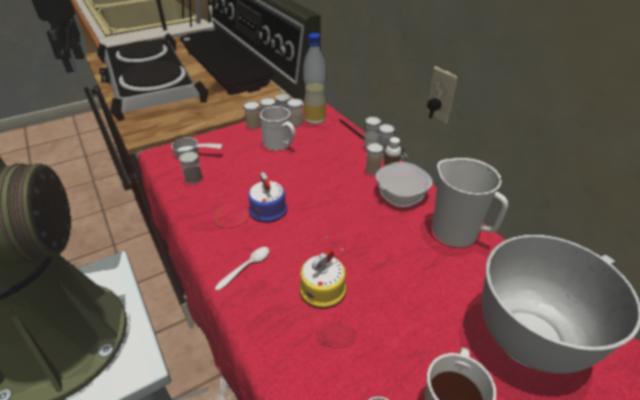

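Top: the yellow timer is at about (362,228) and the blue one at (258,226). Side: yellow is at (323,278), and its red wing points up and to the right (away from the robot). I'll take a closer look.

```bash
python3 - <<'E'
from h import *
a=save("top","a.png",(337,203,387,253),8);b=save("side","b.png",(295,240,355,310),6)
A=cv2.imread("pics/a.png");B=cv2.imread("pics/b.png");B=cv2.resize(B,(343,400));cv2.imwrite("pics/ab.png",np.hstack([A,B]))
for n,im in(("top",a),("side",b)):
    r=spotter.silhouettes(n,"yellow_key_grip")
    for q in r[:2]: print(n,q["conf"],q["pixel"],q["region"].sum(), np.ptp(np.argwhere(q["region"]),0))
    H=cv2.cvtColor(im,cv2.COLOR_RGB2HSV); 
    m=(cv2.inRange(H,(22,120,90),(38,255,255))>0)
    ys,xs=np.nonzero(m); 
    k=(abs(xs-(362 if n=="top" else 323))<30)&(abs(ys-(228 if n=="top" else 278))<35)
    P=np.c_[xs,ys][k].astype(np.float32); print(n,cv2.fitEllipse(cv2.convexHull(P)))
E
```

```text
top 0.56 [365.2, 228.5] 71 [17  6]
top ((360.99871826171875, 228.37637329101562), (33.36911392211914, 34.546939849853516), 96.78242492675781)
side 0.55 [322.7, 258.9] 265 [19 21]
side ((322.78173828125, 283.7108459472656), (45.49386978149414, 47.598228454589844), 79.5833969116211)
```

View pics/ab.png

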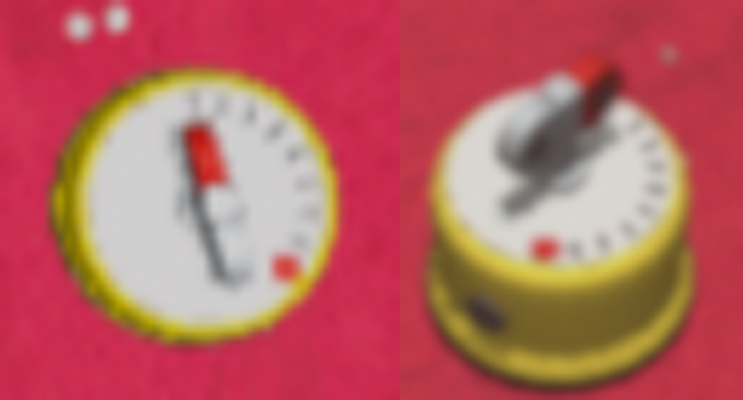

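The crop shows the red wing from (193,125) to the steel end at (238,280), the dial centre near (207,206) and the dot at (286,268). The ticks lead clockwise to the dot.

```bash
python3 - <<'E'
from h import *
f=lambda x,y:((x+.5)/8-.5+337,(y+.5)/8-.5+203)
C=at_z("top",f(206,206),55);D=at_z("top",f(286,268),55);R=at_z("top",f(198,128),94);S=at_z("top",f(238,278),94)
print("dial",C.round(1),"dot",D.round(1),np.linalg.norm(D-C),"key",R.round(1),S.round(1),((R+S)/2).round(1))
a=np.degrees(np.arctan2(*(R-S)[1::-1]));d=np.degrees(np.arctan2(*(D-C)[1::-1]));print("key ang",a,"dot ang",d,"cw",(a-d)%360)
# side: key centre and dial centre
g=lambda x,y:((x+.5)/(343/60)-.5+295,(y+.5)/(400/70)-.5+240)
print("side dial",at_z("side",g(561-400,172),55),"dot",at_z("side",g(545-400,249),55))
print("tip",at_z("side",g(600-400,62),96), at_z("side",g(520-400,110),96))
H=cv2.cvtColor(cv2.imread("pics/a.png"),cv2.COLOR_BGR2HSV)
m=cv2.inRange(H,(0,0,120),(180,60,255)); 
E
```

```text
dial [ 449.9 -145.4   55. ] dot [ 430.6 -169.5   55. ] 30.920100059854885 key [ 472.7 -139.2   94. ] [ 428.5 -150.    94. ] [ 450.6 -144.6   94. ]
key ang 13.687310091257507 dot ang -128.67937850734526 cw 142.36668859860276
side dial [ 450.72929419 -143.64411504   55.        ] dot [ 430.31124774 -167.27119588   55.        ]
tip [ 466.05420981 -141.75321134   96.        ] [ 434.58412193 -145.74846991   96.        ]
```

Request:
jog_arm --motion '[-0.3,-0.18,0,0,0,-0.055,1,-0.6,-0.36,0,0,0,-0.11,1,-0.89,-0.54,0,0,0,-0.164,1,-0.89,-0.54,0,0,0,-0.164,1,-0.89,-0.54,0,0,0,-0.164,1]'

```text
clock: 1.1
eef_pos: [294.4, 447.5, 304.3]
tcp_rot: [0.002, 1.0, 0.0, 0.0]
force: [-0.3, 0.6, 0.5]
opening: 85.3
finger_force: 0.0
```

Request:
jog_arm --motion '[-0.25,-0.33,0,0,0,0,1,-0.5,-0.66,0,0,0,0,1,-0.7,-0.98,0,0,0,0,1,-0.7,-0.98,0,0,0,0,1]'

```text
clock: 1.5
eef_pos: [399.3, 300.6, 304.0]
tcp_rot: [0.0, 1.0, 0.0, 0.0]
force: [-0.5, 1.2, 0.1]
opening: 85.4
finger_force: 0.0
```

Request:
jog_arm --motion '[-0.1,-0.33,0,0,0,0,1,-0.2,-0.66,0,0,0,0,1,-0.33,-1,0,0,0,0,1,-0.33,-1,0,0,0,0,1]'

```text
clock: 1.9
eef_pos: [449.3, 148.9, 304.1]
tcp_rot: [0.002, 1.0, -0.0, 0.0]
force: [-0.0, 0.9, 0.5]
opening: 85.4
finger_force: 0.0
```

Request:
jog_arm --motion '[0,-0.33,0,0,0,0,1,0,-0.66,0,0,0,0,1,0,-1,0,0,0,0,1,0,-1,0,0,0,0,1]'

```text
clock: 2.3
eef_pos: [448.4, -1.7, 304.1]
tcp_rot: [0.003, 1.0, -0.001, 0.0]
force: [0.6, 1.1, -0.2]
opening: 85.6
finger_force: 0.0
```

Request:
jog_arm --motion '[0,-0.33,0.1,0,0,-0.04,1,-0.01,-0.66,0.2,0,0,-0.08,1,-0.01,-0.95,0.3,0,0,-0.115,1,-0.01,-0.95,0.3,0,0,-0.115,1,-0.01,-0.95,0.3,0,0,-0.115,1]'

```text
clock: 2.8
eef_pos: [450.1, -140.2, 258.4]
tcp_rot: [-0.114, 0.993, 0.001, -0.0]
force: [0.3, 0.9, 0.6]
opening: 85.6
finger_force: 0.0
```

```bash
python3 - <<'E'
from h import *
from scipy.spatial.transform import Rotation as Ro
o=env.get_obs();R=Ro.from_quat(o["tcp_rot"]).as_matrix();print(o["eef_pos"].round(1) if hasattr(o["eef_pos"],'round') else o["eef_pos"],np.degrees(np.arctan2(R[1,1],R[0,1])),R[:,2].round(3),np.round(o["joint_positions"],2))
save("side","c.png",(250,130,400,330),3)
E
```

```text
[ 450.1 -140.2  258.4] 103.11980874873969 [-0.001  0.002 -1.   ] [-0.3   0.1  -0.42  1.05  0.   -0.53]
```

View pics/c.png

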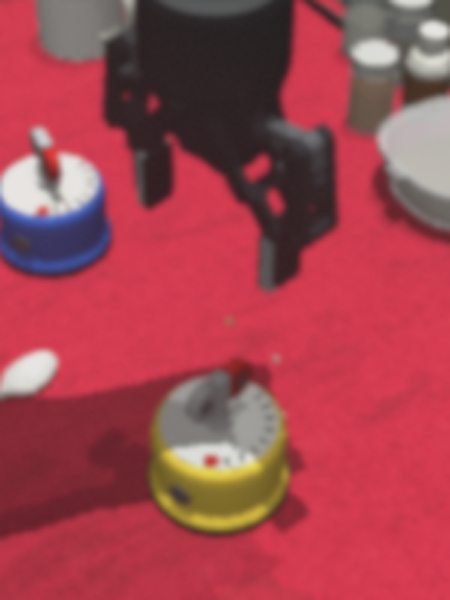

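The open gripper is above the yellow key, aligned across the plate. Next I descend and grip.

Request:
jog_arm --motion '[0.007,-0.032,0.2,0,0,0,1,0.007,-0.032,0.4,0,0,0,1,0.007,-0.032,0.6,0,0,0,1,0.007,-0.032,0.7,0,0,0,1,0.007,-0.032,0.79,0,0,0,1,0.007,-0.032,0.79,0,0,0,1,0.007,-0.032,0.79,0,0,0,0.5,0.007,-0.032,0.79,0,0,0,0.3,0.007,-0.032,0.79,0,0,0,0.2]' --grip_force 30

```text
clock: 3.75
eef_pos: [450.5, -145.8, 141.4]
tcp_rot: [-0.115, 0.993, -0.0, 0.001]
force: [-0.4, 0.7, -0.4]
opening: 43.7
finger_force: 0.0
```

Request:
jog_arm --motion '[0,0,0,0,0,0,0.15,0,0,0,0,0,0,0.1,0,0,0,0,0,0,0.05,0,0,0,0,0,0,0,0,0,0,0,0,0,0,0,0,0,0,0,0,0,0,0,0,0,0,0,0,0,0,0,0,0,0,0]'

```text
clock: 4.55
eef_pos: [449.7, -145.3, 140.8]
tcp_rot: [-0.115, 0.993, 0.001, 0.0]
force: [-0.8, 4.7, 5.1]
opening: 8.8
finger_force: 29.9
```

Request:
jog_arm --motion '[0,0,0,0,0,0.05,0,0,0,0,0,0,0.1,0,0,0,0,0,0,0.16,0,0,0,0,0,0,0.22,0,0,0,0,0,0,0.28,0,0,0,0,0,0,0.34,0,0,0,0,0,0,0.4,0,0,0,0,0,0,0.46,0,0,0,0,0,0,0.52,0,0,0,0,0,0,0.58,0,0,0,0,0,0,0.62,0,0,0,0,0,0,0.62,0]'

```text
clock: 5.75
eef_pos: [450.2, -144.2, 140.8]
tcp_rot: [0.484, 0.875, 0.003, -0.001]
force: [1.6, 8.8, 5.9]
opening: 8.6
finger_force: 29.3
```

Request:
jog_arm --motion '[0,0,0,0,0,0,0,0,0,0,0,0,0,0]'

```text
clock: 5.95
eef_pos: [450.2, -144.2, 140.8]
tcp_rot: [0.483, 0.875, 0.003, -0.0]
force: [0.6, 9.5, 4.6]
opening: 9.1
finger_force: 29.3
```

```bash
python3 - <<'E'
from h import *
from scipy.spatial.transform import Rotation as Ro
o=env.get_obs();R=Ro.from_quat(o["tcp_rot"]).as_matrix();print(o["eef_pos"],np.degrees(np.arctan2(R[1,1],R[0,1])),R[:,2].round(3),np.round(o["joint_positions"],2),o["wrist_torque"],o["force"],o["finger_force"])
E
```

```text
[ 450.17766468 -144.23528609  140.80034324] 32.19270778445656 [ 0.002  0.005 -1.   ] [-0.31  0.21 -0.58  0.78  0.01  0.7 ] [ 1.80523878 -0.12166621 -0.00932668] [0.62253216 9.52577928 4.59746018] 29.27152030169964
```

Request:
jog_arm --motion '[0,0,0,0,0,0,0.3,0,0,0,0,0,0,0.6,0,0,0,0,0,0,1,0,0,0,0,0,0,1,0,0,0,0,0,0,1,0,0,0,0,0,0,1,0,0,-0.25,0,0,0,1,0,0,-0.5,0,0,0,1,0.3,0.18,-0.7,0,0,0,1,0.56,0.36,-0.7,0,0,0,1,0.84,0.53,-0.7,0,0,0,1,0.84,0.53,-0.7,0,0,0,1]'

```text
clock: 7.15
eef_pos: [449.8, 7.0, 246.0]
tcp_rot: [0.481, 0.877, 0.001, 0.0]
force: [-0.4, 1.1, 0.2]
opening: 85.1
finger_force: 0.0
```

```bash
python3 - <<'E'
from h import *
o=env.get_obs(); print(o["eef_pos"],o["opening"],o["clock"])
save("top","d.png",(337,203,387,253),8);save("side","e.png",(295,240,355,310),6)
A=cv2.imread("pics/d.png");B=cv2.imread("pics/e.png");B=cv2.resize(B,(343,400));cv2.imwrite("pics/de.png",np.hstack([A,B]))
E
```

```text
[449.84164012   7.04840163 245.95991277] 85.11724186977872 7.15
```

View pics/de.png

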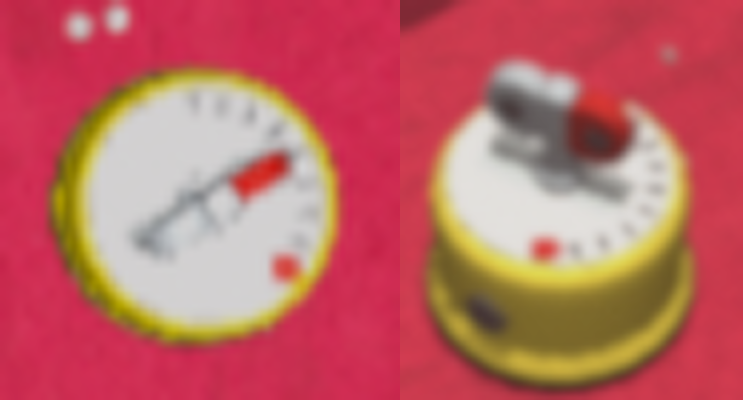

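The key now points up and right, with the tip at crop (288,162), about -58°. It held there after release. I'll refine the dot angle before the second turn.

```bash
python3 - <<'E'
from h import *
ims={n:np.mean([viewer.grab_frame(n).astype(float) for _ in range(3)],0).astype(np.uint8) for n in("top","side")}
for n,(cx,cy),r,dp in(("top",(362,228),22,(372.5,236)),("side",(323,275),35,(320,283))):
    im=ims[n]; H=cv2.cvtColor(im,cv2.COLOR_RGB2HSV)
    Y,X=np.mgrid[:400,:640]
    w=np.clip(im[:,:,1].max()*0+ (im[:,:,0].astype(float)-im[:,:,1])-40,0,None)*(np.hypot(X-dp[0],Y-dp[1])<3.6)
    d=np.array([(w*X).sum(),(w*Y).sum()])/w.sum()
    m=(H[:,:,1]<70)&(H[:,:,2]>130)&(np.hypot(X-cx,Y-cy)<r)
    m=cv2.morphologyEx(m.astype(np.uint8),cv2.MORPH_CLOSE,np.ones((5,5)))
    c=max(cv2.findContours(m,0,1)[0],key=cv2.contourArea)
    e=cv2.fitEllipse(cv2.convexHull(c)); 
    D=at_z(n,d,55);C=at_z(n,e[0],55);Kc=np.array([450,-144.8,55])
    for c0 in(C,Kc): print(n,d.round(1),D.round(1),c0.round(1),e[1],np.linalg.norm(D-c0),np.degrees(np.arctan2(*(D-c0)[1::-1])))
    # red wing
    w2=(im[:,:,0].astype(float)-im[:,:,1]>60)&(np.hypot(X-cx,Y-cy)<(15 if n=="top" else 30))&(np.hypot(X-dp[0],Y-dp[1])>5)
    if n=="top":
        p=np.array([X[w2].mean(),Y[w2].mean()]);W=at_z(n,p,92);print("wing",p,W,np.degrees(np.arctan2(*(W-Kc)[1::-1])))
for n in("top","side"):
    for r in spotter.place_of(n,"yellow_dot")[:1]: print(r["conf"],at_z(n,r["pixel"],55))
E
```

```text
top [372.3 236.1] [ 430.6 -169.4   55. ] [ 450.3 -145.8   55. ] (29.348175048828125, 29.837818145751953) 30.783326500889256 -129.7667531903893
top [372.3 236.1] [ 430.6 -169.4   55. ] [ 450.  -144.8   55. ] (29.348175048828125, 29.837818145751953) 31.339213869690482 -128.18369647197542
wing [369.15384615 224.46153846] [ 458.58697317 -157.67012635   92.        ] -56.28870571209625
side [319.9 283.2] [ 430.3 -167.3   55. ] [ 450.7 -141.3   55. ] (35.037784576416016, 39.481510162353516) 33.05256845556246 -128.14612372758472
side [319.9 283.2] [ 430.3 -167.3   55. ] [ 450.  -144.8   55. ] (35.037784576416016, 39.481510162353516) 29.891216656779772 -131.28797482984223
0.87 [ 428.40525502 -162.8258737    55.        ]
0.92 [ 434.04223835 -156.51532187   55.        ]
```

Request:
jog_arm --motion '[-0.28,-0.18,0,0,0,0,1,-0.56,-0.36,0,0,0,0,1,-0.853,-0.542,0,0,0,0,1,-0.853,-0.542,0.1,0,0,0,1,-0.853,-0.542,0.3,0,0,0,1,-0.853,-0.542,0.5,0,0,0,1,-0.853,-0.542,0.6,0,0,0,1,-0.853,-0.542,0.7,0,0,0,1,-0.853,-0.542,0.7,0,0,0,1,-0.853,-0.542,0.7,0,0,0,0.6,-0.853,-0.542,0.7,0,0,0,0.3,-0.853,-0.542,0.7,0,0,0,0.2]'

```text
clock: 8.85
eef_pos: [449.9, -148.9, 141.4]
tcp_rot: [0.484, 0.875, 0.0, 0.001]
force: [0.1, 0.2, 0.6]
opening: 43.5
finger_force: 0.0
```

Request:
jog_arm --motion '[0,0,0,0,0,0,0.15,0,0,0,0,0,0,0.1,0,0,0,0,0,0,0.05,0,0,0,0,0,0,0,0,0,0,0,0,0,0,0,0,0,0,0,0,0,0,0,0,0,0,0,0,0,0,0,0,0,0,0]'

```text
clock: 9.65
eef_pos: [451.9, -147.4, 141.2]
tcp_rot: [0.483, 0.876, 0.003, 0.002]
force: [8.1, 6.4, -2.3]
opening: 8.6
finger_force: 34.4
```

```bash
python3 - <<'E'
from h import *
from scipy.spatial.transform import Rotation as Ro
o=env.get_obs();R=Ro.from_quat(o["tcp_rot"]).as_matrix();print(o["eef_pos"],np.degrees(np.arctan2(R[1,1],R[0,1])),o["wrist_torque"],o["force"],o["finger_force"],o["opening"])
E
```

```text
[ 451.8583758 -147.3504919  141.1925425] 32.225868427129896 [ 1.17974314 -1.43623413 -0.00665075] [ 8.14113616  6.40592825 -2.34108646] 34.38467860221863 8.577131722346136
```

Request:
jog_arm --motion '[0.01,0.008,0,0,0,0,0,0.02,0.016,0,0,0,0.05,0,0.02,0.016,0,0,0,0.11,0,0.02,0.016,0,0,0,0.17,0,0.02,0.016,0,0,0,0.23,0,0.02,0.016,0,0,0,0.29,0,0.02,0.016,0,0,0,0.36,0,0.02,0.016,0,0,0,0.43,0,0.02,0.016,0,0,0,0.5,0,0.02,0.016,0,0,0,0.56,0,0.02,0.016,0,0,0,0.62,0,0.02,0.016,0,0,0,0.62,0]'

```text
clock: 10.85
eef_pos: [449.3, -146.5, 141.1]
tcp_rot: [0.903, 0.43, -0.001, 0.002]
force: [-3.4, -6.5, 4.6]
opening: 8.5
finger_force: 35.5
```

Request:
jog_arm --motion '[0,0,0,0,0,0,0,0,0,0,0,0,0,0]'

```text
clock: 11.05
eef_pos: [449.4, -146.5, 141.1]
tcp_rot: [0.902, 0.431, -0.001, 0.002]
force: [-4.0, -6.7, 4.5]
opening: 8.5
finger_force: 35.5
```

```bash
python3 - <<'E'
from h import *
from scipy.spatial.transform import Rotation as Ro
o=env.get_obs();R=Ro.from_quat(o["tcp_rot"]).as_matrix();print(o["eef_pos"],np.degrees(np.arctan2(R[1,1],R[0,1])),o["wrist_torque"],o["force"],o["finger_force"],o["opening"])
E
```

```text
[ 449.35870105 -146.47886675  141.14655711] -38.963705031941224 [-1.20210123  0.8382531  -0.02670669] [-3.99230386 -6.66428713  4.48042518] 35.542687475681305 8.485598113908065
```

Request:
jog_arm --motion '[0,0,0,0,0,0,0.3,0,0,0,0,0,0,0.6,0,0,0,0,0,0,1,0,0,0,0,0,0,1,0,0,0,0,0,0,1,0,0,0,0,0,0,1,0,0,-0.25,0,0,0,1,0,0,-0.5,0,0,0,1,0.25,-0.2,-0.7,0,0,0,1,0.5,-0.4,-0.7,0,0,0,1,0.77,-0.63,-0.7,0,0,0,1,0.77,-0.63,-0.7,0,0,0,1]'

```text
clock: 12.25
eef_pos: [448.4, 8.5, 245.9]
tcp_rot: [0.901, 0.434, 0.001, -0.001]
force: [-0.2, -1.1, -0.6]
opening: 85.2
finger_force: 0.0
```

```bash
python3 - <<'E'
from h import *
o=env.get_obs(); print(o["eef_pos"],o["opening"],o["clock"])
save("top","f.png",(337,203,387,253),8);save("side","g.png",(295,240,355,310),6)
A=cv2.imread("pics/f.png");B=cv2.imread("pics/g.png");B=cv2.resize(B,(343,400));cv2.imwrite("pics/fg.png",np.hstack([A,B]))
E
```

```text
[448.35308377   8.47680535 245.86625092] 85.2375437550081 12.25
```

View pics/fg.png

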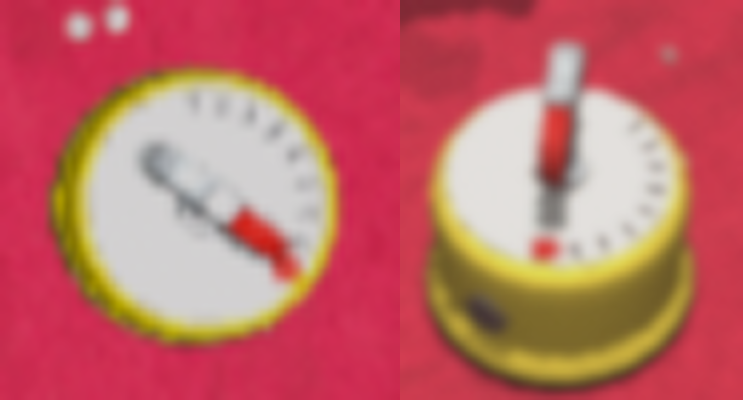

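The wing points at the dot in both views: at (286,268) in the top crop and (545,249) in the side crop. The gripper is clear and the blue key is untouched, so I'm handing it in.

```bash
python3 -c "
from workcell import env
print(env.job_done())"
```

```text
the job is handed in; nothing more can be done
None
```

I wound the yellow timer clockwise in two turns of about 71° each, letting go completely in between. Its red wing points at the red dot in both camera views, to within about 2°. I did not touch the blue key, and I handed the job in at about 12 s.

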